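# Seat a plywood template on a pin jig

### The job

Lay the plywood template on the black pin jig, larger hole to the thicker pin, and slide it about until both holes drop over the two steel pins and it lies flat on the board; then let go of it. Do not force it down, and leave the other things on the table where they are.

Things in the scene. Friction and masses are not known exactly. Their poses are not given: they have to be found in the camera images.
- jig: Pin jig: a black board fixed to the table, 150 mm (its x) by 200 mm (its y), 18 mm thick; origin at the centre of its underside, z up. Two upright steel pins, 130 mm apart in line along its y, rise 9 mm above the board (27 mm above the table), edges of their tops rounded. The pin on the +y side is 16 mm thick, the one on the -y side 10 mm.
- pin_line (a point): Point on the board's top face, 35 mm to +x of its centre; axes as the jig's. The pins stand on this line, nominally 65 mm to +y and -y of it, but both are shifted together along y, either way, by an unreported 0 to 18 mm (never in x): see it or feel for it. The pins are clamped and do not give.
- template: Template: flat plywood plate with cut-outs, 120 mm (its x) by 180 mm (its y), 6 mm thick, about 0.25 kg, loose on the table; origin at the centre of its underside, z up. Seated, its underside is 18 mm above the table, axes as the jig's. Let loose on the pin tops it rests on them and its -x edge, sloping about 0.1 rad, can be slid, and falls flat when the holes meet the pins.
- grip (a point): Grasp point on the template's wooden grip bar, 30 mm above the plate's underside, at its centre; axes as the template's. The bar is 60 mm long (x), 22 mm wide (y: grip it across this) and its top is 44 mm above the underside
- big_hole (a point): Centre of the round pin hole, 18.5 mm across, for the thick pin, on the template's underside at x = +35, y = +65 mm
- slot (a point): Centre of the pin slot, 12.5 mm wide (x) by 15 mm long (y), for the thin pin, on the template's underside at x = +35, y = -65 mm
- wheel_stack: Bystander, loose: glued stack of plywood discs, 68 mm across, 42 mm high; origin at the centre of its underside
- tyre_ring: Bystander, loose: plywood ring 70 mm across, 24 mm high; origin at the centre of its underside
- sticks: Bystander, loose: pair of square wooden sticks 140 mm long, 8 mm high; origin at the centre of its underside
- phone: Bystander, loose: black phone lying flat, 150 x 72 x 9 mm; origin at the centre of its underside
- glue: Bystander, loose: white glue bottle, 52 mm across, 130 mm high; origin at the centre of its underside
- mug: Bystander, loose: white mug, 80 mm across, 90 mm high; origin at the centre of its underside
- mallet: Bystander, loose: hammer lying flat, 220 mm long; origin at the centre of its underside at mid-length

How it is judged:
By the outcome, as a careful person would: the job done as asked, in the order asked, and still so for the second after the job is handed in, with the robot touching nothing.
It also fails if it takes over 50 s, if anything falls off the work surface, if the arm or the gripper's body presses on something with over 40 N, if the wrist force passes 120 N, or if a joint passes its speed limit or range.

### The arm

A 6-joint arm with a two-finger parallel gripper is mounted at the origin on the work surface. World frame = base frame: x ahead of the robot, y to its left, z up, the work surface at z = 0. Lengths are in m, angles in degrees, forces in N, time in s.
With the tool pointing down it reaches from about 0.4 to 0.925 m from the base axis. Payload 12.5 kg.
Tool frame: the origin (TCP) lies midway between the tips of the shut fingers; the grasp point (between the pads) lies manip.grip_point_offset behind it (manip.grip_point_offset is the distance from the TCP to the grasp point, in m); x points along the fingers, z is the direction in which the jaws open and shut, and the axes are right-handed (so a half turn about x gives the same grasp; the last joint's range is limited). The gripper opens to 95 mm and grips with 3 to 60 N. Pads are 20 mm wide; open, the fingers measure 119 mm over their backs; the gripper's body (75 mm by 180 mm) begins 59 mm behind the grasp point.
Start: joints at [66.2, 28.126, 89.318, -0, 62.55, -6.05], TCP at [0.191, 0.595, 0.215] pointing down, gripper open.
Joint ranges: [-177.58, 177.58], [-47.91, 125.51], [2.72, 160], [-65.01, 245.01], [3.68, 167.84], [-153.87, 153.87]. Speed limits (degrees/s): [127.2, 127.2, 159.86, 180, 180, 180].

### API

Orientations are given as [roll, pitch, yaw] about the fixed x, y, z axes, in that order (R = Rz(yaw) Ry(pitch) Rx(roll)).
In Python, from bench import manip gives the robot as it stands.
- The arm moves only by the shell command python3 -m jog 'ROWS' [FORCE]. ROWS is a JSON object of lists of equal length, an entry for each row: "claw": the closure, from -1 (fully open) to 1 (shut); "dp": the shift along the world's x, y, z in units of 25 mm (1.0 is 25 mm), a list of three; "delta_rot": the turn, a rotation vector about the world's x, y, z in units of 6 degrees (1.0 is 6 degrees), a list of three. A call has 1 to 5 rows; each row is the pose to reach, as a shift and turn from the pose measured when the call began; what a row does not reach only later rows make up. A row lasts 1/12 s, in which the tool goes at most 41.7 mm and 7.16 degrees, less where a joint would pass 70% of its speed; a pose out of reach is approached as far as the arm can. A call with a gripper value outside its range is refused whole. The fingers move at their own pace and stop on an object; FORCE is the grip in N (left out, the last holds). Time passes only in rows, so rows that repeat a pose let the fingers close. It gives the time, the measured TCP pose, the force and the opening at its end, in the units of the state.
- manip.state(): the state, without advancing time (a new reading comes with each control period).
- manip.snapshot(name): name is "scene" or "top" or "wrist"; returns a dict with "color" (480x640x3 uint8, red, green, blue), "vfov" (degrees; the focal length in pixels is half the picture's height over the tangent of half this angle, whatever the lens; pixels are square), "cx", "cy" (the principal point, pixels), "rvec" (rotation vector, rad) and "tvec" (3), from world to camera coordinates, as OpenCV has them. Camera axes: x right, y down, z forward; pixel columns grow to the right and rows downward; lengths in m; the calibration is good to about 2 mm. A picture is of the moment at which its call begins. There is no depth.
- manip.finish_job(): hands the job in, once; it reports no verdict.
The state is a dict: "t": time; "joint_positions": joint angles; "qvel": joint speeds; "effort": joint torques, N m; "eef_pos": TCP position; "orientation": TCP orientation; "wrist_force": force on the tool from outside, world axes, zero at the start; "ft_torque": the same for the moment, N m; "width": opening from 0.0 (shut) to 1.0 (fully open).
Only numpy, scipy, OpenCV 4.12 (cv2) and the standard library are available. Lean on these libraries where they do the work, as an engineer would, in place of code of your own. Each camera call takes 0.05 s, during which the arm holds its last target. There are 200 camera calls.

## Working session

There is one attempt and no reset: what is moved stays moved. The work goes in short steps, Python scripts to look and compute and a shell command to move; the robot and the scene stay as the last step left them, time stands still between calls to the robot, and variables do not carry over. Pictures are saved under pics/ and viewed, about 8 in all and at most 12, crops included, and the job is handed in when it is done.

```bash
mkdir -p pics; cat > h.py <<'E'
from bench import manip
import cv2, numpy as np
def snap(n,f):
    s=manip.snapshot(n); cv2.imwrite('pics/'+f+'.png',s['color'][:,:,::-1]); np.savez('pics/'+f+'.npz',**s); return s
def cam(f):
    s=np.load('pics/'+f+'.npz'); fl=240/np.tan(np.radians(float(s['vfov']))/2)
    K=np.array([[fl,0,float(s['cx'])],[0,fl,float(s['cy'])],[0,0,1]])
    return K,cv2.Rodrigues(s['rvec'].astype(float))[0],s['tvec'].astype(float).ravel()
def ray(f,uv,z):
    K,R,t=cam(f); out=[]
    for u,v in uv:
        d=R.T@np.linalg.inv(K)@[u,v,1]; c=-R.T@t; out.append(c+d*(z-c[2])/d[2])
    return np.round(np.array(out),4)
def proj(f,P):
    K,R,t=cam(f); q=(K@(R@np.array(P,float).T+t[:,None])).T; return np.round(q[:,:2]/q[:,2:],1)
def crop(f,x0,y0,x1,y1,k,o):
    im=cv2.imread('pics/'+f+'.png')[y0:y1,x0:x1]; cv2.imwrite('pics/'+o+'.png',cv2.resize(im,None,fx=k,fy=k,interpolation=cv2.INTER_CUBIC))
E
python3 - <<'E'
from h import *
snap('top','t0'); snap('scene','s0'); snap('wrist','w0'); print(manip.state(),manip.grip_point_offset)
for f in('t0','s0','w0'):
    K,R,t=cam(f); print(f,K[0,0],K[:2,2],-R.T@t)
E
```

```text
{'t': 0.15, 'joint_positions': array([ 6.61983271e+01,  2.81543177e+01,  8.93420892e+01, -2.06953591e-03,
        6.25491497e+01, -6.04838511e+00]), 'qvel': array([-0.05622743, -0.13745967, -0.10352934, -0.03357176,  0.02582883,
       -0.0679549 ]), 'effort': array([ 1.24292928e-03, -6.12899780e+01, -2.58280331e+01,  6.92407298e-02,
        4.73015103e-02, -5.95489610e-05]), 'eef_pos': array([0.19046777, 0.59508431, 0.21421664]), 'orientation': array([ 176.25917082,   89.9544064 , -111.4931622 ]), 'wrist_force': array([ 0.10087652, -0.2782335 , -0.33643391]), 'ft_torque': array([-0.01967893,  0.02861055, -0.00794471]), 'width': 0.9996946173998347} 0.0188
t0 455.2136305560412 [320.16369895 238.42869018] [0.39664087 0.02615614 1.160565  ]
s0 518.857849567485 [328.49873393 232.61628599] [ 1.01815689 -0.47516429  0.88576951]
w0 337.82074447341626 [319.78268735 231.69513543] [0.1257368  0.61610768 0.38513186]
```

View pics/t0.png

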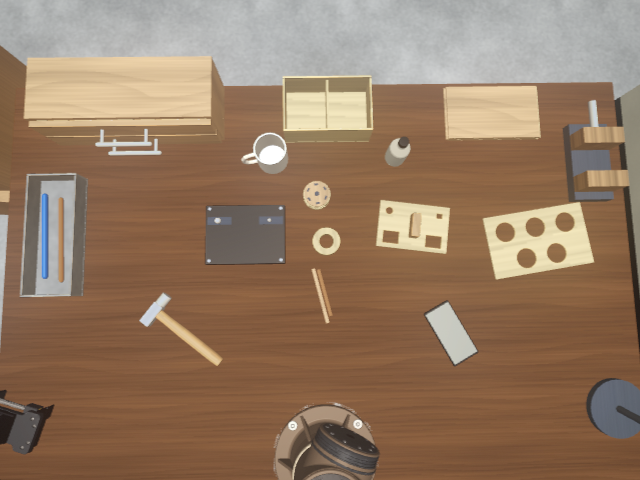

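```bash
python3 - <<'E'
from h import *
print(proj('t0',[[0,0,0],[.5,0,0],[.5,.3,0],[.19,.595,.215]]))
a=cv2.imread('pics/t0.png')
A=cv2.resize(a[195:275,195:295],None,fx=7,fy=7,interpolation=cv2.INTER_CUBIC)[:, :]
B=cv2.resize(a[190:265,365:465],None,fx=7,fy=7,interpolation=cv2.INTER_CUBIC)
cv2.imwrite('pics/c1.png',A[:, :]);cv2.imwrite('pics/c2.png',B)
E
```

```text
[[325.4 456.4]
 [321.2 251.5]
 [203.4 253.6]
 [ 26.8 402.9]]
```

View pics/c1.png

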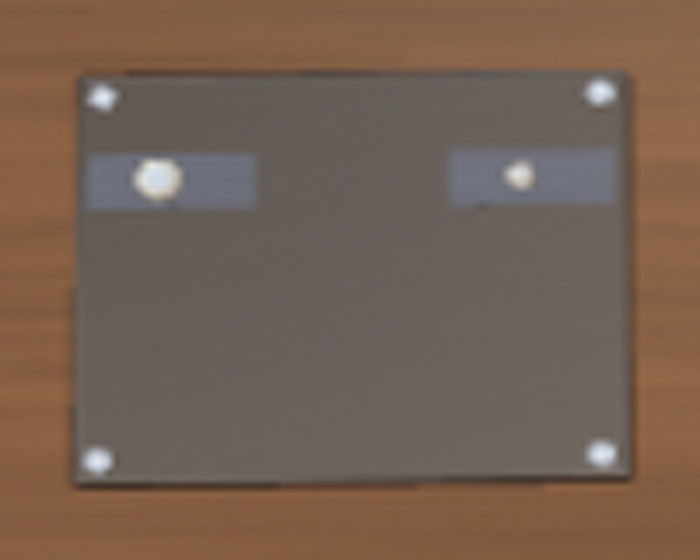

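View pics/c2.png

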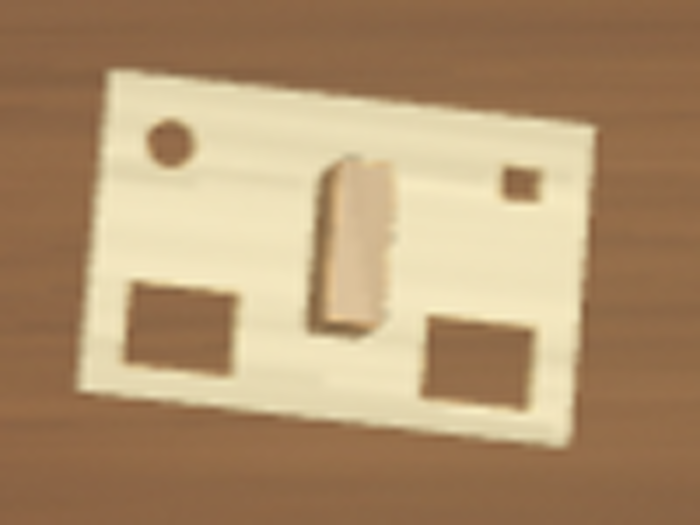

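```bash
python3 - <<'E'
from h import *
f=lambda L,x0,y0:[((x+.5)/7-.5+x0,(y+.5)/7-.5+y0) for x,y in L]
p=ray('t0',f([(158,179),(519,175)],195,195),.026);print('pins',p,np.linalg.norm(p[0]-p[1]))
d=p[0]-p[1];print('yaw',np.degrees(np.arctan2(-d[0],d[1])))
c=ray('t0',f([(79,77),(630,73),(630,480),(77,484)],195,195),.018);print('jig',c,c.mean(0))
for a,b in((0,1),(3,2)):
    d=c[a]-c[b];print('yaw',np.degrees(np.arctan2(-d[0],d[1])),np.linalg.norm(d))
c=ray('t0',f([(110,70),(597,127),(568,446),(78,390)],365,190),.006);print('tem',c,c.mean(0))
for a,b in((0,1),(3,2)):
    d=c[a]-c[b];print('yaw',np.degrees(np.arctan2(-d[0],d[1])),np.linalg.norm(d))
h=ray('t0',f([(171,143),(521,184)],365,190),.003);d=h[0]-h[1];print('holes',h,np.degrees(np.arctan2(-d[0],d[1])),np.linalg.norm(d), h.mean(0))
print(ray('t0',f([(357,245)],365,190),.044))
from scipy.spatial.transform import Rotation as R
o=manip.state()['orientation'];print(R.from_euler('xyz',o,degrees=True).as_matrix().round(3))
E
```

```text
pins [[0.5814 0.2605 0.026 ]
 [0.5807 0.1312 0.026 ]] 0.12930189480436857
yaw -0.310182937628467
jig [[0.6206 0.2909 0.018 ]
 [0.6189 0.0914 0.018 ]
 [0.4707 0.093  0.018 ]
 [0.473  0.2902 0.018 ]] [0.5458   0.191375 0.018   ]
yaw -0.48822289582551065 0.19950724297628897
yaw -0.6682267642575662 0.1972134123227931
tem [[ 0.6314 -0.1553  0.006 ]
 [ 0.6071 -0.3351  0.006 ]
 [ 0.4891 -0.3181  0.006 ]
 [ 0.5128 -0.1394  0.006 ]] [ 0.5601   -0.236975  0.006   ]
yaw -7.69689752853712 0.18143464388037917
yaw -7.5547364938999015 0.18026474974325957
holes [[ 0.6043 -0.1774  0.003 ]
 [ 0.5868 -0.3067  0.003 ]] -7.707812904935582 0.13047888718103012 [ 0.59555 -0.24205  0.003  ]
[[ 0.559  -0.2351  0.044 ]]
[[-0.    -0.952  0.305]
 [-0.001  0.305  0.952]
 [-1.     0.    -0.001]]
```

```bash
python3 -m jog '{"claw":[-1,-1,-1,-1,-1],"dp":[[12.4,-9.8,0],[12.4,-9.8,0],[12.4,-9.8,0],[12.4,-9.8,0],[12.4,-9.8,0]],"delta_rot":[[0,0,1.68],[0,0,1.68],[0,0,1.68],[0,0,1.68],[0,0,1.68]]}' 20
```

```text
t: 0.57
eef_pos: [0.3537, 0.4657, 0.2143]
orientation: [165.4, 89.9, -112.2]
wrist_force: [-0.1, 0.3, 0.1]
width: 1.0
```

```bash
python3 -m jog '{"claw":[-1,-1,-1,-1,-1],"dp":[[8.3,-28.1,-1],[8.3,-28.1,-1],[8.3,-28.1,-1],[8.3,-28.1,-1],[8.3,-28.1,-1]],"delta_rot":[[0,0,0],[0,0,0],[0,0,0],[0,0,0],[0,0,0]]}'
python3 -m jog '{"claw":[-1,-1,-1,-1,-1],"dp":[[6,-20,-1],[6,-20,-1],[6,-20,-1],[6,-20,-1],[6,-20,-1]],"delta_rot":[[0,0,0],[0,0,0],[0,0,0],[0,0,0],[0,0,0]]}'
python3 -m jog '{"claw":[-1,-1,-1,-1,-1],"dp":[[4,-12,-1],[4,-12,-1],[4,-12,-1],[4,-12,-1],[4,-12,-1]],"delta_rot":[[0,0,0],[0,0,0],[0,0,0],[0,0,0],[0,0,0]]}'
```

```text
t: 0.98
eef_pos: [0.4118, 0.2655, 0.2072]
orientation: [164.5, 89.9, -113.2]
wrist_force: [1.3, 0.4, -0.1]
width: 1.0
t: 1.4
eef_pos: [0.4715, 0.066, 0.1973]
orientation: [171.0, 89.9, -106.6]
wrist_force: [1.7, 0.3, -0.2]
width: 0.997
t: 1.82
eef_pos: [0.5369, -0.1313, 0.1807]
orientation: [159.7, 89.9, -117.9]
wrist_force: [0.5, 0.9, -0.5]
width: 1.002
```

Go over the template at about 0.13, then take a wrist look.

```bash
python3 -m jog '{"claw":[-1,-1,-1,-1,-1],"dp":[[0.94,-4.22,-2],[0.94,-4.22,-2],[0.94,-4.22,-2],[0.94,-4.22,-2],[0.94,-4.22,-2]],"delta_rot":[[0,0,0],[0,0,0],[0,0,0],[0,0,0],[0,0,0]]}'
python3 - <<'E'
from h import *
snap('wrist','w1');st=manip.state();print(st['eef_pos'],st['orientation'])
E
```

```text
t: 2.23
eef_pos: [0.5598, -0.2381, 0.1292]
orientation: [90.7, 89.9, 172.9]
wrist_force: [-0.5, 0.5, 0.2]
width: 0.998
[ 0.5599368  -0.23692888  0.1300815 ] [  99.28661973   89.89999745 -178.42346671]
```

View pics/w1.png

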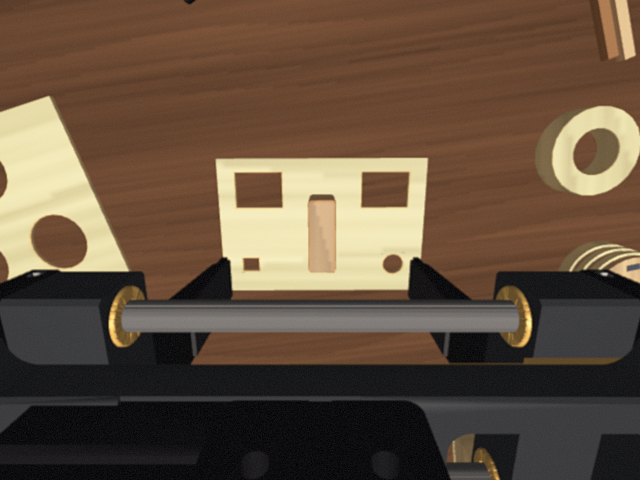

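The wrist view shows the bar at (322,232), centred between the fingers, and the plate square to them. Descend and grip.

```bash
python3 -m jog '{"claw":[-1,-1,-1,-1,-1],"dp":[[0,0,-1.5],[0,0,-3],[0,0,-4.2],[0,0,-4.7],[0,0,-4.7]],"delta_rot":[[0,0,0],[0,0,0],[0,0,0],[0,0,0],[0,0,0]]}'
python3 -m jog '{"claw":[1,1,1,1,1],"dp":[[0,0,0],[0,0,0],[0,0,0],[0,0,0],[0,0,0]],"delta_rot":[[0,0,0],[0,0,0],[0,0,0],[0,0,0],[0,0,0]]}' 20
python3 -m jog '{"claw":[1,1,1,1,1],"dp":[[0,0,0],[0,0,0],[0,0,0],[0,0,0],[0,0,0]],"delta_rot":[[0,0,0],[0,0,0],[0,0,0],[0,0,0],[0,0,0]]}' 20
```

```text
t: 2.7
eef_pos: [0.5591, -0.2354, 0.0109]
orientation: [77.7, 89.7, 160.1]
wrist_force: [0.1, 0.1, -0.0]
width: 0.999
t: 3.12
eef_pos: [0.5595, -0.2356, 0.012]
orientation: [81.9, 89.8, 164.3]
wrist_force: [-0.4, -0.9, 0.8]
width: 0.707
t: 3.53
eef_pos: [0.5595, -0.2356, 0.012]
orientation: [81.8, 89.8, 164.1]
wrist_force: [0.2, 0.0, 0.5]
width: 0.356
```

```bash
python3 -m jog '{"claw":[1,1,1,1,1],"dp":[[0,0,0],[0,0,0],[0,0,0],[0,0,0],[0,0,0]],"delta_rot":[[0,0,0],[0,0,0],[0,0,0],[0,0,0],[0,0,0]]}' 25
python3 -m jog '{"claw":[1,1,1,1,1],"dp":[[0,0,1],[0,0,2],[0,0,3.4],[0,0,3.4],[0,0,3.4]],"delta_rot":[[0,0,0],[0,0,0],[0,0,0],[0,0,0],[0,0,0]]}'
```

```text
t: 3.95
eef_pos: [0.5594, -0.2356, 0.0119]
orientation: [82.1, 89.8, 164.5]
wrist_force: [-0.5, 0.2, -0.1]
width: 0.232
t: 4.37
eef_pos: [0.56, -0.2359, 0.0983]
orientation: [116.3, 89.9, -161.3]
wrist_force: [-0.6, -0.1, -2.5]
width: 0.23
```

```bash
python3 -m jog '{"claw":[1,1,1,1,1],"dp":[[-0.5,17.2,0],[-0.5,17.2,0],[-0.5,17.2,0],[-0.5,17.2,0],[-0.5,17.2,0]],"delta_rot":[[0,0,1.2],[0,0,1.2],[0,0,1.2],[0,0,1.2],[0,0,1.2]]}'
python3 -m jog '{"claw":[1,1,1,1,1],"dp":[[-0.3,9.2,0],[-0.3,9.2,0],[-0.3,9.2,0],[-0.3,9.2,0],[-0.3,9.2,0]],"delta_rot":[[0,0,0],[0,0,0],[0,0,0],[0,0,0],[0,0,0]]}'
python3 - <<'E'
from h import *
st=manip.state();print(st['eef_pos'],st['orientation'],st['wrist_force'])
E
```

```text
t: 4.78
eef_pos: [0.5524, -0.0255, 0.096]
orientation: [90.5, 89.8, -180.0]
wrist_force: [1.8, 0.2, -3.1]
width: 0.231
t: 5.2
eef_pos: [0.5445, 0.1827, 0.0946]
orientation: [95.3, 89.7, -175.2]
wrist_force: [1.6, 0.1, -2.9]
width: 0.228
[0.54454935 0.18271602 0.09456841] [  95.31292627   89.65074091 -175.16100116] [ 1.57057313  0.11746308 -2.85339261]
```

```bash
python3 -m jog '{"claw":[1,1,1,1,1],"dp":[[0.05,0.54,-1.6],[0.05,0.54,-1.6],[0.05,0.54,-1.6],[0.05,0.54,-1.6],[0.05,0.54,-1.6]],"delta_rot":[[0,0,0],[0,0,0],[0,0,0],[0,0,0],[0,0,0]]}'
python3 - <<'E'
from h import *
snap('wrist','w2');snap('scene','s2');snap('top','t2');st=manip.state();print(st['eef_pos'],st['orientation'],st['wrist_force'])
print(proj('s2',[[.546,.196,.06]]),proj('w2',[[.546,.196,.05]]))
a=cv2.imread('pics/w2.png');b=cv2.imread('pics/s2.png')
u,v=map(int,proj('s2',[[.546,.196,.06]])[0]); u0=max(0,min(u-100,440));v0=max(0,min(v-75,330));print(u0,v0)
c=cv2.resize(b[v0:v0+150,u0:u0+200],None,fx=2,fy=2,interpolation=cv2.INTER_CUBIC)
c=cv2.resize(b[v0:v0+150,u0:u0+200],None,fx=4,fy=4,interpolation=cv2.INTER_CUBIC)
cv2.imwrite('pics/s2c.png',c)
E
```

```text
t: 5.62
eef_pos: [0.5462, 0.1952, 0.0551]
orientation: [95.5, 89.7, -175.1]
wrist_force: [0.3, -0.6, -1.9]
width: 0.231
[0.54639272 0.19528198 0.05552146] [  93.31961733   89.7312218  -177.24189002] [-1.01292332  0.19562274 -1.61000299]
[[390.4 195.1]] [[321.3 272.9]]
290 120
```

View pics/w2.png

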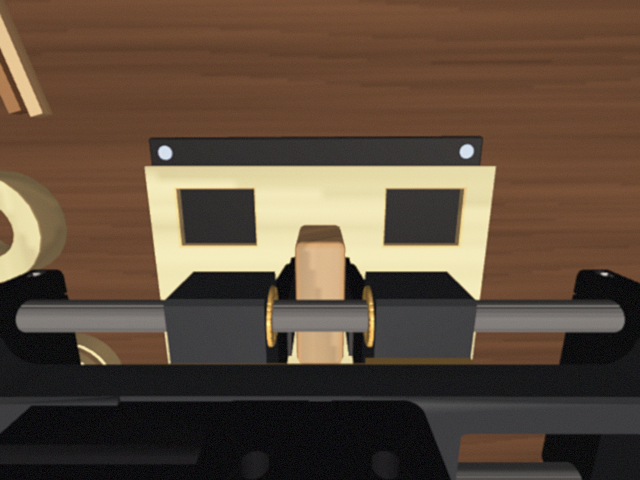

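View pics/s2c.png

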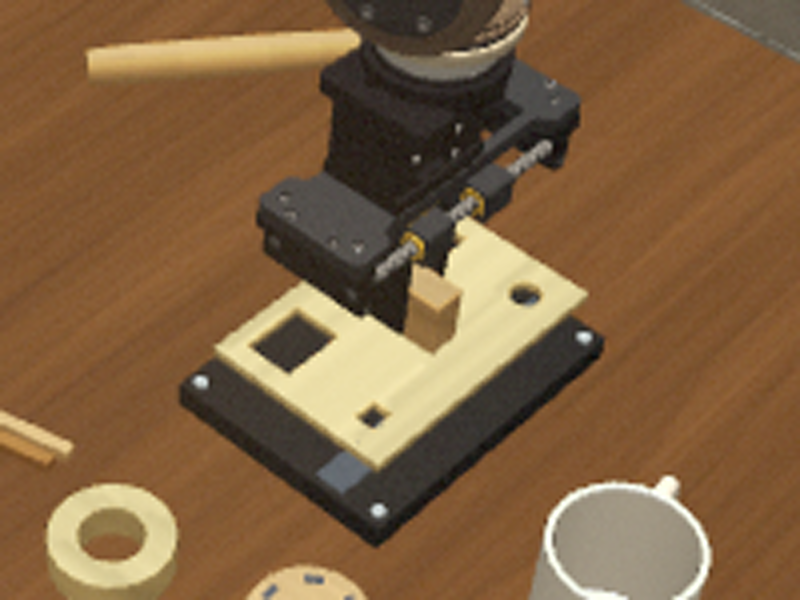

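```bash
python3 - <<'E'
from h import *
print('holes',ray('s2',[(421.0,193.3),(382.9,223.8)],.0495))
print(proj('s0',[[.5814,.2605,.026],[.5807,.1312,.026]]))
b=cv2.imread('pics/s0.png')
def c(f,P,k=10,h=20,w=20):
    u,v=proj(f,[P])[0]; u0=int(u)-w;v0=int(v)-h
    im=cv2.imread('pics/'+f+'.png')[v0:v0+2*h,u0:u0+2*w]; print(f,u0,v0); return cv2.resize(im,None,fx=k,fy=k,interpolation=cv2.INTER_CUBIC)
z=.0495
A=np.hstack([c('s0',[.5814,.2605,.026],9),c('s0',[.5807,.1312,.026],9)])
B=np.hstack([c('s2',[.581,.261,z],9),c('s2',[.581,.131,z],9)])
m=np.vstack([A,B]); cv2.imwrite('pics/m.png',cv2.resize(m,(600,600)))
E
```

```text
holes [[0.5856 0.2573 0.0495]
 [0.5841 0.1275 0.0495]]
[[419.1 198.9]
 [382.  229.2]]
s0 399 178
s0 362 209
s2 400 171
s2 362 202
```

View pics/m.png

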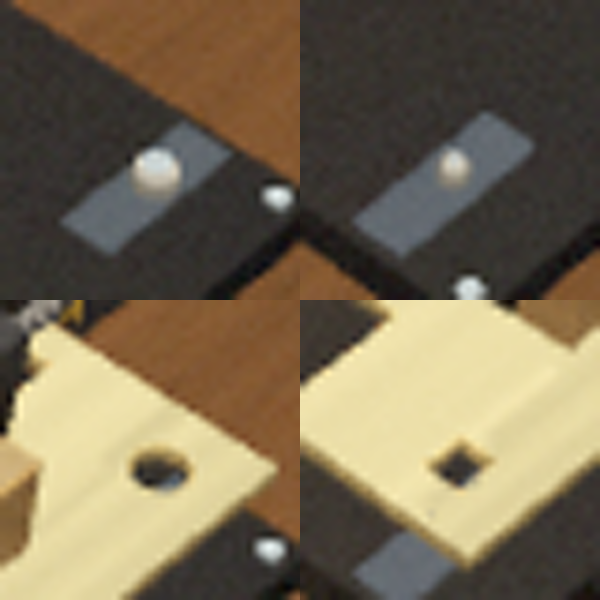

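```bash
python3 - <<'E'
from h import *
p=ray('s0',[(419.5,199.6),(382.1,229.6)],.027);h=ray('s2',[(420.8,193.0),(382.9,223.4)],.0495)
print(p,h,p-h)
for q in(p,h):
    d=q[0]-q[1];print(np.degrees(np.arctan2(-d[0],d[1])),np.linalg.norm(d))
E
```

```text
[[0.584  0.2586 0.027 ]
 [0.5822 0.1297 0.027 ]] [[0.5847 0.2577 0.0495]
 [0.5834 0.1284 0.0495]] [[-0.0007  0.0009 -0.0225]
 [-0.0012  0.0013 -0.0225]]
-0.8000442221188415 0.12891256726944816
-0.5760402455263013 0.12930653502433664
```

```bash
python3 -m jog '{"claw":[1,1,1,1,1],"dp":[[-0.04,0.04,-0.2],[-0.04,0.04,-0.4],[-0.04,0.04,-0.55],[-0.04,0.04,-0.55],[-0.04,0.04,-0.55]],"delta_rot":[[0,0,0],[0,0,0],[0,0,0],[0,0,0],[0,0,0]]}'
python3 -m jog '{"claw":[1,1,1,1,1],"dp":[[0,0,-0.05],[0,0,-0.1],[0,0,-0.15],[0,0,-0.15],[0,0,-0.15]],"delta_rot":[[0,0,0],[0,0,0],[0,0,0],[0,0,0],[0,0,0]]}'
python3 - <<'E'
from h import *
s=manip.state();print(s['eef_pos'],s['orientation'],s['wrist_force'],s['ft_torque'])
E
```

```text
t: 6.18
eef_pos: [0.5453, 0.1962, 0.0414]
orientation: [94.5, 89.7, -176.0]
wrist_force: [-0.4, 0.0, -2.2]
width: 0.227
t: 6.6
eef_pos: [0.5452, 0.1962, 0.0376]
orientation: [94.5, 89.7, -176.0]
wrist_force: [0.2, -0.1, -1.8]
width: 0.227
[0.54522659 0.19624925 0.03762247] [  94.53795843   89.68881429 -176.02282237] [ 0.21646755 -0.09504452 -1.82391215] [ 0.05097908  0.01891958 -0.04804353]
```

```bash
python3 -m jog '{"claw":[1,1,1,1,1],"dp":[[0,0,-0.03],[0,0,-0.06],[0,0,-0.08],[0,0,-0.08],[0,0,-0.08]],"delta_rot":[[0,0,0],[0,0,0],[0,0,0],[0,0,0],[0,0,0]]}'
python3 - <<'E'
from h import *
s=manip.state();print(s['eef_pos'],s['wrist_force'],s['ft_torque'])
E
```

```text
t: 7.02
eef_pos: [0.5452, 0.1962, 0.0356]
orientation: [95.0, 89.7, -175.5]
wrist_force: [0.3, 0.7, -2.5]
width: 0.234
[0.54520103 0.19623337 0.03559677] [ 0.29577701  0.69017532 -2.54875475] [ 0.04540543 -0.0213543  -0.05097081]
```

```bash
python3 -m jog '{"claw":[1,1,1,1,1],"dp":[[0,0,-0.04],[0,0,-0.08],[0,0,-0.12],[0,0,-0.12],[0,0,-0.12]],"delta_rot":[[0,0,0],[0,0,0],[0,0,0],[0,0,0],[0,0,0]]}'
python3 -m jog '{"claw":[1,1,1,1,1],"dp":[[0,0,-0.03],[0,0,-0.06],[0,0,-0.06],[0,0,-0.06],[0,0,-0.06]],"delta_rot":[[0,0,0],[0,0,0],[0,0,0],[0,0,0],[0,0,0]]}'
python3 - <<'E'
from h import *
s=manip.state();print(s['eef_pos'],s['wrist_force'],s['ft_torque'])
E
```

```text
t: 7.43
eef_pos: [0.5452, 0.1962, 0.0325]
orientation: [95.0, 89.7, -175.6]
wrist_force: [0.3, -0.0, -2.0]
width: 0.23
t: 7.85
eef_pos: [0.5452, 0.1962, 0.031]
orientation: [95.2, 89.7, -175.4]
wrist_force: [-0.1, -0.9, -1.5]
width: 0.23
[0.54516259 0.1962268  0.0310014 ] [-0.08328374 -0.8779432  -1.53711321] [ 0.0118079   0.05582648 -0.00232621]
```

```bash
python3 -m jog '{"claw":[1,1,-0.4,-0.4,-0.4],"dp":[[0,0,-0.02],[0,0,-0.02],[0,0,-0.02],[0,0,-0.02],[0,0,-0.02]],"delta_rot":[[0,0,0],[0,0,0],[0,0,0],[0,0,0],[0,0,0]]}'
python3 -m jog '{"claw":[-0.4,-0.4,-0.4,-0.4,-0.4],"dp":[[0,0,0],[0,0,0],[0,0,0],[0,0,0],[0,0,0]],"delta_rot":[[0,0,0],[0,0,0],[0,0,0],[0,0,0],[0,0,0]]}'
python3 -m jog '{"claw":[-0.4,-0.4,-0.4,-0.4,-0.4],"dp":[[0,0,1],[0,0,2],[0,0,3.5],[0,0,5],[0,0,5]],"delta_rot":[[0,0,0],[0,0,0],[0,0,0],[0,0,0],[0,0,0]]}'
python3 -m jog '{"claw":[-0.4,-0.4,-0.4,-0.4,-0.4],"dp":[[-4,-4,2],[-4,-4,2],[-4,-4,2],[-4,-4,2],[-4,-4,2]],"delta_rot":[[0,0,0],[0,0,0],[0,0,0],[0,0,0],[0,0,0]]}'
python3 - <<'E'
from h import *
snap('scene','s3');snap('top','t3')
crop('s3',290,110,490,260,4,'s3c')
E
```

```text
t: 8.27
eef_pos: [0.5453, 0.1963, 0.0307]
orientation: [94.2, 89.7, -176.3]
wrist_force: [-1.1, -0.9, -0.6]
width: 0.389
t: 8.68
eef_pos: [0.5453, 0.1962, 0.0307]
orientation: [94.6, 89.7, -176.0]
wrist_force: [-0.1, 1.1, -0.5]
width: 0.69
t: 9.1
eef_pos: [0.5477, 0.1969, 0.1622]
orientation: [-65.6, 89.7, 23.8]
wrist_force: [2.0, 0.4, 0.5]
width: 0.696
t: 9.52
eef_pos: [0.4455, 0.095, 0.214]
orientation: [-74.3, 89.7, 15.1]
wrist_force: [0.7, 0.6, 1.3]
width: 0.701
```

View pics/s3c.png

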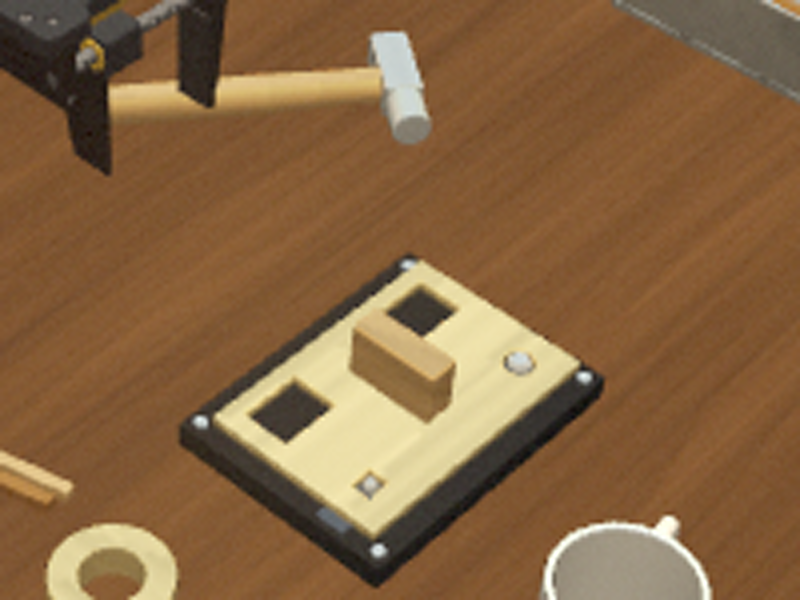

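View pics/t3.png

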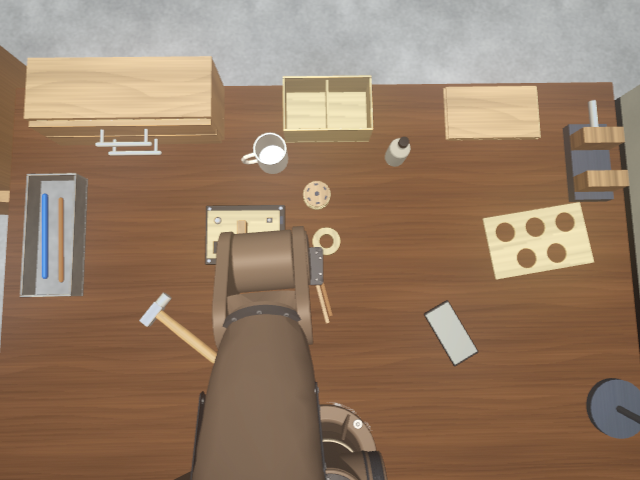

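The scene crop shows the thick pin inside the big hole (519,362) and the thin pin inside the slot (370,485). In the top view the bystanders have not moved. One numeric flatness check comes before handing in.

```bash
python3 - <<'E'
from h import *
c=ray('s3',[(290+x/4,110+y/4) for x,y in[(421,259),(583,362),(374,536),(214,417)]],.024);print(c,c.mean(0))
print([round(float(np.linalg.norm(c[i]-c[i-1])),4) for i in range(4)])
s=manip.state();print(s['t'],s['qvel'].round(2),s['wrist_force'])
E
```

```text
[[0.4895 0.2858 0.024 ]
 [0.6109 0.285  0.024 ]
 [0.6094 0.1032 0.024 ]
 [0.4892 0.1056 0.024 ]] [0.54975 0.1949  0.024  ]
[0.1802, 0.1214, 0.1818, 0.1202]
9.6167 [ 1.23  2.11 -1.13  0.16 -0.33  0.42] [-0.06169104  0.56924392  0.52582791]
```

Sized at the seated height, the plate measures 120–121 × 180–182 mm, which matches it lying flat at 24 mm.

```bash
python3 -c "
from bench import manip; print(manip.finish_job())"
```

```text
the job is handed in; nothing more can be done
None
```

The template is seated on the pin jig and released, and the job is handed in after about 9.6 s of robot time. I gripped it by its bar and carried it over the jig. The scene camera showed the holes about 1 mm off in x and y, so I corrected that first. I then lowered it in small steps. It dropped over both pins with no sign of contact in the wrist force, so no sliding was needed.

**Last checks:**
- **Pins:** the final picture shows the thick pin in the big hole and the thin pin in the slot.
- **Flatness:** with its top face taken as 24 mm above the table, the plate measures 120–121 × 180–182 mm against its true 120 × 180 mm. That fits it lying flat.
- **Other things on the table:** by eye in the top view they are where they were, except that the arm hid a little of the view. I did not measure them.
- **Robot:** the gripper was clear, about 0.19 m above the board and off to the side, with the arm almost at rest.

**Disagreement:** the top and scene cameras disagreed on the pin positions by up to about 3 mm. I aligned holes and pins within the scene camera alone, which cancels most of that. No check failed.

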